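# Stroke-test a curved sensor strip

### The arm

A 6-joint arm with a two-finger parallel gripper is mounted at the origin on the work surface. World frame = base frame: x ahead of the robot, y to its left, z up, the work surface at z = 0. Lengths are in mm, angles in rad, forces in N, time in s.
With the tool pointing down it reaches from about 350 to 875 mm from the base axis. Payload 4.2 kg.
Tool frame: the origin (TCP) lies between the finger pads, 19 mm behind the fingertips; this is the grasp point; z points along the fingers, y is the line along which they close (so a half turn about z gives the same grasp; the last joint's range is limited). The gripper opens to 87 mm and grips with 3 to 60 N. Pads are 19 mm wide; open, the fingers measure 117 mm over their backs; the gripper's body (75 mm by 190 mm) begins 51 mm behind the grasp point.
Start: joints at [1.444, 0.385, 0.008, 0, -1.194, -0.259], TCP at [235.155, 579.052, 241.25] pointing down, gripper open.
Joint ranges: [-3.14, 3.14], [-1.21, 2.06], [-1.07, 1.41], [-3.16, 2.05], [-2.99, -0.16], [-3.1, 3.1]. Speed limits (rad/s): [2.79, 2.79, 3.14, 3.14, 3.14, 3.14].

### API

Orientations are given as [roll, pitch, yaw] about the fixed x, y, z axes, in that order (R = Rz(yaw) Ry(pitch) Rx(roll)).
In Python, from rig import robot gives the robot as it stands.
- The arm moves only by the shell command python3 -m jog 'ROWS' [FORCE]. ROWS is JSON, a list of rows, each an object of numbers: "x", "y", "z": the shift along the tool's x, y, z in mm; "ax", "ay", "az": the turn, a rotation vector about the tool's x, y, z in rad; "gripper": the finger opening in mm, from 0 to 87. In form: [{"x": .., "y": .., "z": .., "ax": .., "ay": .., "az": .., "gripper": ..}, ...]. A call has 1 to 20 rows; each row shifts and turns the commanded pose from where the row before left it, along the tool's axes as they then stand; what a row does not reach is not made up. A row lasts 1/12 s, in which the tool goes at most 41.7 mm and 7.16 degrees, less where a joint would pass 70% of its speed; a pose out of reach is approached as far as the arm can. A call is refused whole if a number of a shift passes 41.7 or a number of a turn 0.125, either way. A call with a gripper value outside its range is refused whole. The fingers move at their own pace and stop on an object; FORCE is the grip in N (left out, the last holds). Time passes only in rows, so rows that do not move let the fingers close. It gives the time, the measured TCP pose, the force, the opening and the grip force at its end, in the units of the state.
- robot.sense(): the state, without advancing time (a new reading comes with each control period).
- robot.grab_frame(name): name is "scene" or "side" or "wrist"; returns a dict with "pixels" (420x560x3 uint8, blue, green, red), "camera_matrix" (3x3 intrinsics, pixels), "xyz" and "attitude" of the camera in the world; the wrist camera has in their place "tool_from_camera" (4x4, takes a point from camera to tool coordinates, whose origin is the TCP and whose axes are the flange's). Camera axes: x right, y up, looking along -z (the intrinsics and any distortion apply to the point x, -y, -z); pixel columns grow to the right and rows downward; lengths in mm; the calibration is good to about 2 mm. A picture is of the moment at which its call begins: read the wrist's pose just before it. There is no depth.
- robot.close_job(): hands the job in; it is judged then, once.
The state is a dict: "clock": time; "qpos": joint angles; "dq": joint speeds; "effort": joint torques, N m; "tcp_pos": TCP position; "orientation": TCP orientation; "wrist_force": force on the tool from outside, world axes, zero at the start; "ft_torque": the same for the moment, N m; "opening": opening from 0.0 (shut) to 1.0 (fully open); "gripper_force": force on a finger pad.
Only numpy, scipy, OpenCV 4.12 (cv2) and the standard library are available. Lean on these libraries where they do the work, as an engineer would, in place of code of your own. Each camera call takes 0.05 s, during which the arm holds its last target. There are 200 camera calls.

### The job

Check the curved black sensor strip on its loose fixture: with closed fingertips pointing down, stroke it lightly from the end with the steel disc to the end with the long steel bar, over all five white marks in one unbroken pass that keeps the strip slightly pressed down all the way but never down to its stop. Do not shift, grip or lift the fixture, and leave the things around it where they are. Finish with the fingertips still resting on the last mark, the one by the bar, pressing lightly: the program ends while holding that touch.

Things in the scene. Friction and masses are not known exactly. Their poses are not given: they have to be found in the camera images.
- fixture: loose aluminium base plate, 120 (its x) x 300 (its y) x 12 mm, about 0.9 kg, lying on the bench; origin: centre of its underside. It carries the curved strip, the disc and the bar; it may stand at any yaw. Only the strip is to be touched
- disc_end (a point): centre of the top of a steel disc, 36 mm diameter, lying on the plate beyond the START end of the strip; at (-20, -129, 26) mm in the plate's frame, top 26 mm above the bench
- bar_end (a point): centre of the top of a steel bar, 90 (plate's x) x 20 mm, fixed across the plate beyond the FINISH end of the strip; at (-5, 136, 26) mm in the plate's frame, top 26 mm above the bench
- arc_centre (a point): centre of the circle that the strip follows, at the height of its unpressed top, at (-130, 0, 40) mm in the plate's frame (no object there). The black rubber strip, 14 mm wide and 10 mm thick, is an arc of radius 150 mm about this point, from -44 to +44 degrees from the plate's +x; its top is flat, 40 mm above the bench at rest
- strip (a joint): how far the strip is pressed down, in m: 0 = up at rest, 0.010 = on its stop. The strip is level on top and sinks as a whole, straight down, on springs: about 1.6 N starts it, then 0.6 N per mm, about 8 N at the stop
- mark1 (a point): first white cross line on the strip's top, in the order from the disc to the bar, -40 degrees round the arc from the plate's +x (positive towards +y); middle of the line; sinks with the strip
- mark2 (a point): second white cross line on the strip's top, in the order from the disc to the bar, -20 degrees round the arc from the plate's +x (positive towards +y); middle of the line; sinks with the strip
- mark3 (a point): third (middle) white cross line on the strip's top, in the order from the disc to the bar, 0 degrees round the arc from the plate's +x (positive towards +y); middle of the line; sinks with the strip
- mark4 (a point): fourth white cross line on the strip's top, in the order from the disc to the bar, 20 degrees round the arc from the plate's +x (positive towards +y); middle of the line; sinks with the strip
- mark5 (a point): fifth (last) white cross line on the strip's top, in the order from the disc to the bar, 40 degrees round the arc from the plate's +x (positive towards +y); middle of the line; sinks with the strip
- jar: small closed glass jar, 36 mm diameter, 50 mm high; origin: centre of its underside; a bystander, to be left alone
- junction_box: grey junction box, 80 x 80 x 45 mm; origin: centre of its underside; a bystander, to be left alone
- spool: grey flanged plastic spool standing on end, 50 mm diameter, 40 mm high; origin: centre of its underside; a bystander, to be left alone
- dish: flat round clear dish, 90 mm diameter, 14 mm high; origin: centre of its underside; a bystander, to be left alone
- screwdriver: screwdriver lying on the bench, about 150 mm long, along its own x; a bystander, to be left alone
- wrench: small wrench lying flat on the bench, about 130 mm long, along its own x; a bystander, to be left alone
- weight: brass balance weight with a knob, 32 mm diameter, 42 mm high; origin: centre of its underside; a bystander, to be left alone

How it is judged:
By the outcome, as a careful person would: the job done as asked, in the order asked, and still so for the second after the job is handed in, while the arm keeps its last pose, push and grip.
It also fails if it takes over 51 s, if anything falls off the work surface, if the arm or the gripper's body presses on something with over 40 N, if the wrist force passes 120 N, or if a joint passes its speed limit or range.

## Working session

There is one attempt and no reset: what is moved stays moved. The work goes in short steps, Python scripts to look and compute and a shell command to move; the robot and the scene stay as the last step left them, time stands still between calls to the robot, and variables do not carry over. Pictures are saved under pics/ and viewed, at most 10 in all, crops included, and the job is handed in when it is done.

```bash
mkdir -p pics; ls
python3 - <<'E'
from rig import robot
import cv2,json
s=robot.sense();print(s)
for n in("scene","side","wrist"):
    f=robot.grab_frame(n);cv2.imwrite(f"pics/{n}0.png",f["pixels"])
    print(n,{k:(v.tolist() if hasattr(v,'tolist') else v) for k,v in f.items() if k!="pixels"})
a=[cv2.imread(f"pics/{n}0.png") for n in("scene","wrist")]
E
```

```text
pics
{'clock': 0.0, 'qpos': array([ 1.44358872e+00,  3.85502755e-01,  6.66037467e-03, -5.33116750e-04,
       -1.19398678e+00, -2.58612967e-01]), 'dq': array([-9.32531716e-05, -3.87040360e-04,  5.64969146e-04,  1.13454521e-03,
       -8.37911813e-04,  1.57585762e-03]), 'effort': array([-2.94129250e-04, -3.90667963e+01,  1.87407589e+01,  4.22006607e+00,
        1.10374604e-02, -1.73522626e-04]), 'tcp_pos': array([234.95453329, 578.55895964, 240.20048842]), 'orientation': array([ 3.13950070e+00, -4.10447578e-05, -3.86017202e-01]), 'wrist_force': array([ 0.18609229, -0.26834428,  0.22875021]), 'ft_torque': array([0.01626775, 0.01067322, 0.01724437]), 'gripper_force': 0.0, 'opening': 1.0037346289587998}
scene {'camera_matrix': [[441.59050780204245, 0.0, 276.145807879007], [0.0, 441.59050780204245, 212.16092279462794], [0.0, 0.0, 1.0]], 'xyz': [974.1734555206782, -78.18745990940175, 818.3633308835183], 'attitude': [0.518549649458644, -0.007839424413554452, 1.29609538641352]}
side {'camera_matrix': [[470.16858941231123, 0.0, 273.3867910508742], [0.0, 470.16858941231123, 203.10205784045104], [0.0, 0.0, 1.0]], 'xyz': [525.1810556275458, -542.388054422575, 573.5727611243706], 'attitude': [0.8167420475764402, -0.018682894868021105, -0.027020955383205536]}
wrist {'camera_matrix': [[331.6758472739183, 0.0, 283.25866623089263], [0.0, 331.6758472739183, 211.75087745741254], [0.0, 0.0, 1.0]], 'tool_from_camera': [[-0.0007231772547356463, 0.9625335634403117, 0.27116160544139295, 74.51475395984963], [0.9999997032137278, 0.0007681254295125898, -5.9630369517171734e-05, -0.777072530982803], [-0.00026568235670771056, 0.271161481841024, -0.9625338332644029, -143.821697515739], [0.0, 0.0, 0.0, 1.0]]}
```

View pics/scene0.png

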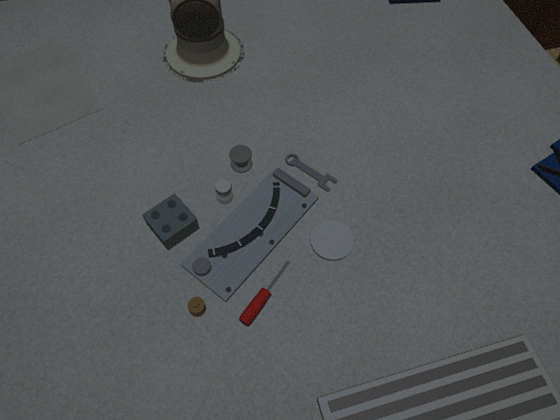

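View pics/wrist0.png

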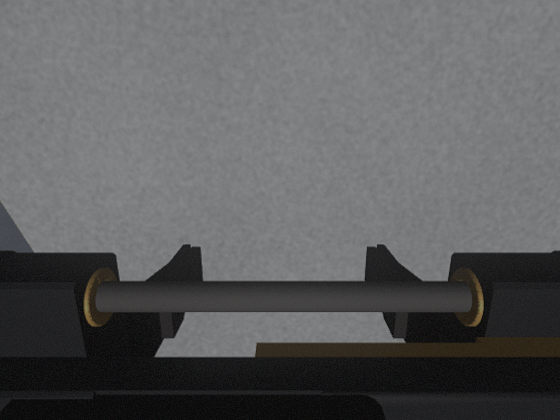

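The scene picture shows the disc at (201,266), the bar at (291,181), and the strip arcing between them. The jar is at (224,190), the spool at (241,158) and the box at (170,220). The wrist view shows only bench.

```bash
cat > h.py <<'E'
import numpy as np,cv2
from scipy.spatial.transform import Rotation as R
from rig import robot
def cam(f,s=None):
    if "attitude" in f: return np.array(f["xyz"]),R.from_euler("xyz",f["attitude"]).as_matrix()
    T=np.array(f["tool_from_camera"]);W=R.from_euler("xyz",s["orientation"]).as_matrix()
    return W@T[:3,3]+s["tcp_pos"],W@T[:3,:3]
def ray(f,px,z,s=None):
    o,A=cam(f,s);K=np.array(f["camera_matrix"]);u=np.linalg.solve(K,[px[0],px[1],1])
    d=A@[u[0],-u[1],-u[2]];return o+d*(z-o[2])/d[2]
def proj(f,P,s=None):
    o,A=cam(f,s);K=np.array(f["camera_matrix"]);c=A.T@(np.array(P)-o);u=K@[c[0],-c[1],-c[2]];return u[:2]/u[2]
E
python3 - <<'E'
from h import *
f=robot.grab_frame("scene");g=robot.grab_frame("side")
d=ray(f,(201,265),26);b=ray(f,(291,181),26);print(d,b)
v=(b-d)[:2];yaw=np.arctan2(v[1],v[0])-np.arctan2(265,15);print(yaw,np.hypot(*v),"exp",np.hypot(265,15))
for n,P in(("d",d),("b",b)):print(n,proj(g,P))
c=cv2.resize(f["pixels"][120:330,140:360],None,fx=2.7,fy=2.7,interpolation=2)
cv2.imwrite("pics/c.png",cv2.convertScaleAbs(c,alpha=1.6))
cv2.imwrite("pics/s.png",cv2.convertScaleAbs(g["pixels"],alpha=1.6))
E
```

```text
[ 614.98524608 -121.28179346   26.        ] [474.8245607  102.22908635  26.        ]
0.6166418464699115 263.8221581256038 exp 265.42418879973997
d [320.2039745  278.86689275]
b [229.88104162 179.62947762]
```

View pics/c.png

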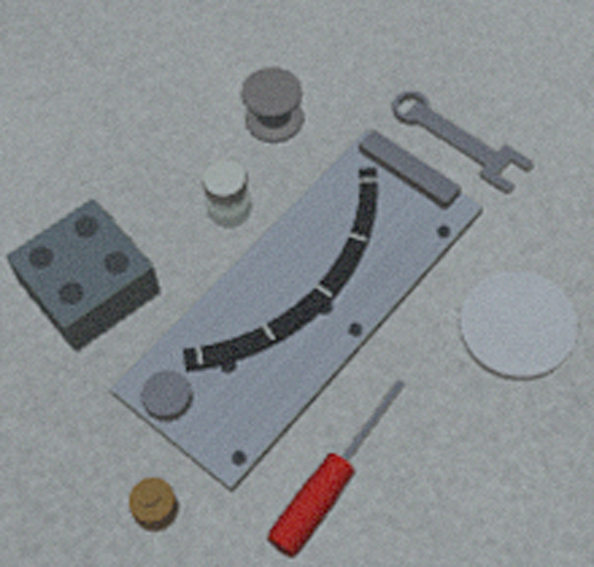

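View pics/s.png

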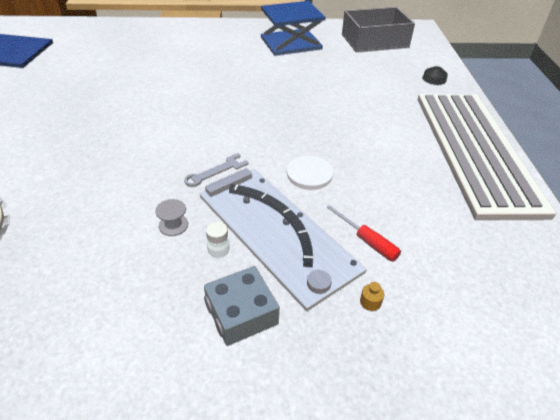

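The crop shows the marks at scene pixels of about (213.7,251.5), (239.3,242.6), (260.4,227.4), (272.6,207.4) and (276.7,186.3). In the side view, mark1 is at (308,263), mark5 at (235,188), and the bar at (229,181). Next I fit the plate pose.

```bash
cat >> h.py <<'E'
def plate(p):
    return lambda q:np.r_[p[:2]+np.array([[np.cos(p[2]),-np.sin(p[2])],[np.sin(p[2]),np.cos(p[2])]])@np.array(q[:2]),q[2]]
def onarc(p,deg,z=40):
    a=np.radians(deg);return plate(p)([-130+150*np.cos(a),150*np.sin(a),z])
def tool(s,P):  # shift in tool axes from measured TCP
    return R.from_euler("xyz",s["orientation"]).as_matrix().T@(np.array(P)-s["tcp_pos"])
E
python3 - <<'E'
from h import *
from scipy.optimize import least_squares
f=robot.grab_frame("scene");g=robot.grab_frame("side");s=robot.sense()
M=dict(zip((-40,-20,0,20,40),[(213.7,251.5),(239.3,242.6),(260.4,227.4),(272.6,207.4),(276.7,186.3)]))
W=np.array([ray(f,m,40)[:2] for m in M.values()])
r=least_squares(lambda p:np.ravel([onarc(p,a)[:2] for a in M]-W),[545,-10,.617])
print(r.x,r.fun.round(1))
for a in M:print(a,onarc(r.x,a).round(1),proj(g,onarc(r.x,a)).round(1))
print(proj(g,plate(r.x)([-20,-129,26])),proj(g,plate(r.x)([-5,136,26])))
print(tool(s,np.r_[onarc(r.x,-40)[:2],160]))
E
```

```text
[556.63902947  -3.81304083   0.6164363 ] [-0.2  0.4  0.3  0.3 -0.6 -0.8  0.3  0.1  0.1 -0.1]
-40 [600.1 -91.2  40. ] [309.  256.8]
-20 [595.2 -39.3  40. ] [303.2 231.3]
0 [573.    7.7  40. ] [287.4 210.4]
20 [535.9  44.4  40. ] [264.4 195.4]
40 [488.6  66.1  40. ] [236.7 187. ]
[320.10065918 278.50993579] [229.42926712 178.895966  ]
[590.30751648 483.53293293  81.255891  ]
```

```bash
python3 -m jog '[{"x":29.5,"y":24.2,"z":4,"gripper":0},{"x":29.5,"y":24.2,"z":4},{"x":29.5,"y":24.2,"z":4},{"x":29.5,"y":24.2,"z":4},{"x":29.5,"y":24.2,"z":4},{"x":29.5,"y":24.2,"z":4},{"x":29.5,"y":24.2,"z":4},{"x":29.5,"y":24.2,"z":4},{"x":29.5,"y":24.2,"z":4},{"x":29.5,"y":24.2,"z":4},{"x":29.5,"y":24.2,"z":4},{"x":29.5,"y":24.2,"z":4},{"x":29.5,"y":24.2,"z":4},{"x":29.5,"y":24.2,"z":4},{"x":29.5,"y":24.2,"z":4},{"x":29.5,"y":24.2,"z":4},{"x":29.5,"y":24.2,"z":4},{"x":29.5,"y":24.2,"z":4},{"x":29.5,"y":24.2,"z":4},{"x":29.5,"y":24.2,"z":4}]' 10
python3 -m jog '[{"x":0},{"x":0},{"x":0}]'
python3 - <<'E'
from h import *
s=robot.sense();f=robot.grab_frame("wrist");print(s["orientation"],s["opening"],s["wrist_force"])
cv2.imwrite("pics/w1.png",cv2.convertScaleAbs(f["pixels"],alpha=1.5))
p=[556.64,-3.81,.6164]
for a in(-40,-20,0,20,40):print(a,proj(f,onarc(p,a),s).round(1))
print(proj(f,plate(p)([-20,-129,26]),s))
E
```

```text
[ 3.14109833e+00 -5.18605172e-05 -3.85819782e-01] 0.9982408827167177 [-0.04174611  0.24327324 -0.13365856]
-40 [1117.6 -806.5]
-20 [1013.3 -734.7]
0 [ 921.2 -629.1]
20 [ 854.  -510.7]
40 [ 816.7 -397.2]
[1125.35043325 -818.05146559]schema error: expected keys x, y, z, ax, ay, az, gripper
schema error: expected keys x, y, z, ax, ay, az, gripper
```

View pics/w1.png

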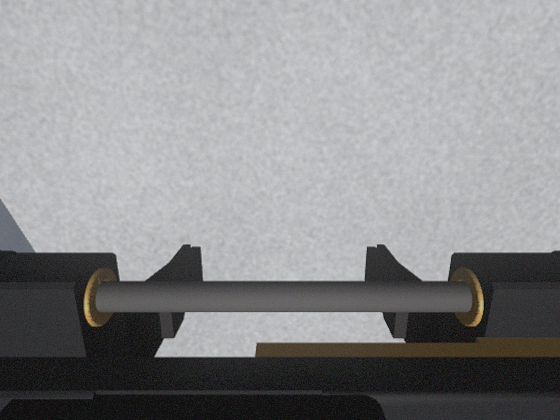

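The call was refused because every row needs all seven keys, so the picture still shows only bench. I'll resend it with full rows.

```bash
python3 -m jog '[{"x":29.5,"y":24.2,"z":4,"ax":0,"ay":0,"az":0,"gripper":0},{"x":29.5,"y":24.2,"z":4,"ax":0,"ay":0,"az":0,"gripper":0},{"x":29.5,"y":24.2,"z":4,"ax":0,"ay":0,"az":0,"gripper":0},{"x":29.5,"y":24.2,"z":4,"ax":0,"ay":0,"az":0,"gripper":0},{"x":29.5,"y":24.2,"z":4,"ax":0,"ay":0,"az":0,"gripper":0},{"x":29.5,"y":24.2,"z":4,"ax":0,"ay":0,"az":0,"gripper":0},{"x":29.5,"y":24.2,"z":4,"ax":0,"ay":0,"az":0,"gripper":0},{"x":29.5,"y":24.2,"z":4,"ax":0,"ay":0,"az":0,"gripper":0},{"x":29.5,"y":24.2,"z":4,"ax":0,"ay":0,"az":0,"gripper":0},{"x":29.5,"y":24.2,"z":4,"ax":0,"ay":0,"az":0,"gripper":0},{"x":29.5,"y":24.2,"z":4,"ax":0,"ay":0,"az":0,"gripper":0},{"x":29.5,"y":24.2,"z":4,"ax":0,"ay":0,"az":0,"gripper":0},{"x":29.5,"y":24.2,"z":4,"ax":0,"ay":0,"az":0,"gripper":0},{"x":29.5,"y":24.2,"z":4,"ax":0,"ay":0,"az":0,"gripper":0},{"x":29.5,"y":24.2,"z":4,"ax":0,"ay":0,"az":0,"gripper":0},{"x":29.5,"y":24.2,"z":4,"ax":0,"ay":0,"az":0,"gripper":0},{"x":29.5,"y":24.2,"z":4,"ax":0,"ay":0,"az":0,"gripper":0}]' 10
python3 -m jog '[{"x":0,"y":0,"z":0,"ax":0,"ay":0,"az":0,"gripper":0},{"x":0,"y":0,"z":0,"ax":0,"ay":0,"az":0,"gripper":0},{"x":0,"y":0,"z":0,"ax":0,"ay":0,"az":0,"gripper":0},{"x":0,"y":0,"z":0,"ax":0,"ay":0,"az":0,"gripper":0}]'
python3 - <<'E'
from h import *
s=robot.sense();f=robot.grab_frame("wrist");print(s["orientation"],s["opening"],s["wrist_force"])
cv2.imwrite("pics/w2.png",cv2.convertScaleAbs(f["pixels"],alpha=1.5))
p=[556.64,-3.81,.6164]
for a in(-40,-20,0,20,40):print(a,proj(f,onarc(p,a),s).round(1))
print(proj(f,plate(p)([-20,-129,26]),s))
print(tool(s,np.r_[onarc(p,-40)[:2],59]))
E
```

```text
clock: 1.82
tcp_pos: [545.7, 7.4, 173.3]
orientation: [-3.141, -0.001, -0.386]
wrist_force: [1.1, 0.6, 0.3]
opening: 0.008
gripper_force: 0.0
clock: 2.15
tcp_pos: [544.7, 10.0, 173.5]
orientation: [-3.141, -0.0, -0.385]
wrist_force: [-0.0, -0.1, -0.7]
opening: 0.006
gripper_force: 0.0
[-3.14136359e+00 -1.57004311e-04 -3.84570085e-01] 0.005688442876797283 [-0.02023425 -0.14145583 -0.68126252]
-40 [376.3  98.9]
-20 [317.1 130. ]
0 [274.  176.8]
20 [251.8 230.8]
40 [250.6 284.1]
[400.61787455  67.72138385]
[ 89.25777883  73.03143842 114.47642446]
```

View pics/w2.png

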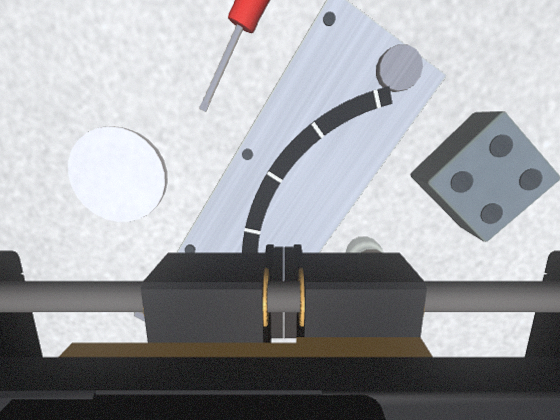

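The wrist picture shows mark1 at (378,98.5), mark2 (319,130), mark3 (274,177) and mark4 (252,232), all within 2 px of prediction. The gripper is closed. I refine the fit and work out the path.

Run:
```python
from h import *
from scipy.optimize import least_squares
s=robot.sense();f=robot.grab_frame("wrist")
M={-40:(378,98.5),-20:(319,130),0:(274,177),20:(252,232)}
W=np.array([ray(f,m,40,s)[:2] for m in M.values()])
r=least_squares(lambda p:np.ravel([onarc(p,a)[:2] for a in M]-W),[556,-4,.617])
print(r.x,r.fun.round(1))
p=(r.x+[556.64,-3.81,.6164])/2
open("h.py","a").write(f"P0=np.array({p.tolist()})\n");print(p)
print(tool(s,np.r_[onarc(p,-42)[:2],64]))
```

```text
[556.22214418  -4.0958552    0.6152093 ] [-0.4  0.7  0.   0.8 -0.3 -0.7  0.7 -0.8]
[556.43107209  -3.9529276    0.61580465]
[ 90.57069857  78.66099603 109.61803342]
```

```bash
python3 -m jog '[{"x":15,"y":13.1,"z":8,"ax":0,"ay":0,"az":0,"gripper":0},{"x":15,"y":13.1,"z":8,"ax":0,"ay":0,"az":0,"gripper":0},{"x":15,"y":13.1,"z":8,"ax":0,"ay":0,"az":0,"gripper":0},{"x":15,"y":13.1,"z":10,"ax":0,"ay":0,"az":0,"gripper":0},{"x":15,"y":13.1,"z":14,"ax":0,"ay":0,"az":0,"gripper":0},{"x":15.5,"y":13.1,"z":14,"ax":0,"ay":0,"az":0,"gripper":0},{"x":0,"y":0,"z":14,"ax":0,"ay":0,"az":0,"gripper":0},{"x":0,"y":0,"z":14,"ax":0,"ay":0,"az":0,"gripper":0},{"x":0,"y":0,"z":12,"ax":0,"ay":0,"az":0,"gripper":0},{"x":0,"y":0,"z":6,"ax":0,"ay":0,"az":0,"gripper":0},{"x":0,"y":0,"z":0,"ax":0,"ay":0,"az":0,"gripper":0},{"x":0,"y":0,"z":0,"ax":0,"ay":0,"az":0,"gripper":0},{"x":0,"y":0,"z":0,"ax":0,"ay":0,"az":0,"gripper":0},{"x":0,"y":0,"z":0,"ax":0,"ay":0,"az":0,"gripper":0}]'
python3 - <<'E'
from h import *
s=robot.sense();print(s["tcp_pos"],s["wrist_force"],s["orientation"],tool(s,np.r_[onarc(P0,-42)[:2],59]))
f=robot.grab_frame("wrist")
cv2.imwrite("pics/w3.png",cv2.convertScaleAbs(f["pixels"],alpha=1.5))
print(proj(f,onarc(P0,-42),s))
for a in (-40,-20,0): print(a,proj(f,onarc(P0,a),s))
E
```

```text
clock: 3.42
tcp_pos: [600.0, -97.3, 66.4]
orientation: [-3.141, -0.002, -0.385]
wrist_force: [0.4, 0.2, 0.8]
opening: 0.005
gripper_force: 0.0
[599.96520393 -97.33996846  66.40876537] [0.40533719 0.24960513 0.75426261] [-3.14071943e+00 -2.01312935e-03 -3.85083959e-01] [-0.93128614 -0.43377532  7.40728719]
[283.92394036 259.43475674]
-40 [274.90328609 261.88436985]
-20 [194.94574288 300.20903313]
0 [141.4341521  356.42585605]
```

View pics/w3.png

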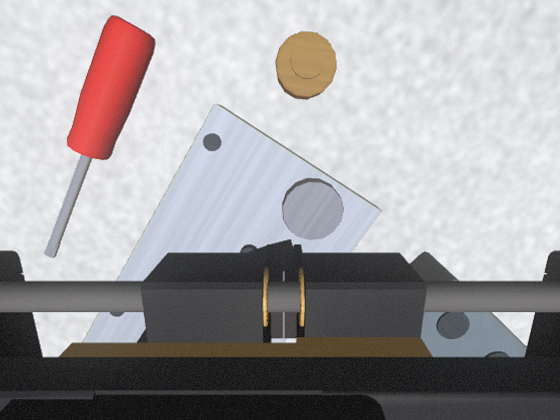

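The fingertips are just over the strip's disc end (its corner is visible near (290,241)), and the disc is clear at (312,208). Now I descend gently.

```bash
python3 -m jog '[{"x":-0.9,"y":-0.4,"z":2,"ax":0,"ay":0,"az":0,"gripper":0},{"x":0,"y":0,"z":2,"ax":0,"ay":0,"az":0,"gripper":0},{"x":0,"y":0,"z":1.5,"ax":0,"ay":0,"az":0,"gripper":0},{"x":0,"y":0,"z":1,"ax":0,"ay":0,"az":0,"gripper":0},{"x":0,"y":0,"z":0,"ax":0,"ay":0,"az":0,"gripper":0},{"x":0,"y":0,"z":0,"ax":0,"ay":0,"az":0,"gripper":0},{"x":0,"y":0,"z":0,"ax":0,"ay":0,"az":0,"gripper":0}]'
python3 -m jog '[{"x":0,"y":0,"z":1,"ax":0,"ay":0,"az":0,"gripper":0},{"x":0,"y":0,"z":1,"ax":0,"ay":0,"az":0,"gripper":0},{"x":0,"y":0,"z":0,"ax":0,"ay":0,"az":0,"gripper":0},{"x":0,"y":0,"z":0,"ax":0,"ay":0,"az":0,"gripper":0}]'
```

```text
clock: 4.05
tcp_pos: [598.4, -97.0, 58.8]
orientation: [3.141, 0.0, -0.386]
wrist_force: [-1.5, 1.2, 2.0]
opening: 0.009
gripper_force: 0.8
clock: 4.38
tcp_pos: [598.5, -97.0, 56.8]
orientation: [3.141, 0.0, -0.386]
wrist_force: [-1.6, 0.2, 2.9]
opening: 0.009
gripper_force: 1.4
```

```bash
cat > nxt.py <<'E'
import sys
from h import *
a0,a1=map(float,sys.argv[1:]);s=robot.sense();n=4
q=s["tcp_pos"];A=np.linspace(a0,a1,n+1)
e=onarc(P0,a0)[:2]-q[:2]
c,si=np.cos(P0[2]),np.sin(P0[2]);l=np.array([[c,si],[-si,c]])@(q[:2]-P0[:2])+[130,0]
print("ang",np.degrees(np.arctan2(l[1],l[0])),"radial err",np.hypot(*l)-150,"z",q[2],"F",s["wrist_force"])
W=R.from_euler("xyz",s["orientation"]).as_matrix().T
for i in range(n):
    d=onarc(P0,A[i+1])-onarc(P0,A[i]);print(A[i+1],"per row of 5:",(W@d)[:2]/5)
print("offset from ref a0, tool:",(W@np.r_[e,0])[:2])
E
python3 nxt.py -42 -21.5
```

```text
ang -42.20221719628897 radial err -0.7456952693677863 z 56.795078187796335 F [-1.61592765  0.20054063  2.91940078]
-36.875 per row of 5: [-0.82681691 -2.55194908]
-31.75 per row of 5: [-1.05147423 -2.46788822]
-26.625 per row of 5: [-1.26772435 -2.36409503]
-21.5 per row of 5: [-1.47383821 -2.2413994 ]
offset from ref a0, tool: [ 0.5800595  -0.70602176]
```

```bash
python3 -m jog '[{"x":-0.7,"y":-2.6,"z":0.2,"ax":0,"ay":0,"az":0,"gripper":0},{"x":-0.7,"y":-2.6,"z":0.2,"ax":0,"ay":0,"az":0,"gripper":0},{"x":-0.7,"y":-2.6,"z":0.2,"ax":0,"ay":0,"az":0,"gripper":0},{"x":-0.7,"y":-2.6,"z":0.2,"ax":0,"ay":0,"az":0,"gripper":0},{"x":-0.7,"y":-2.6,"z":0,"ax":0,"ay":0,"az":0,"gripper":0},{"x":-1.05,"y":-2.5,"z":0,"ax":0,"ay":0,"az":0,"gripper":0},{"x":-1.05,"y":-2.5,"z":0,"ax":0,"ay":0,"az":0,"gripper":0},{"x":-1.05,"y":-2.5,"z":0,"ax":0,"ay":0,"az":0,"gripper":0},{"x":-1.05,"y":-2.5,"z":0,"ax":0,"ay":0,"az":0,"gripper":0},{"x":-1.05,"y":-2.5,"z":0,"ax":0,"ay":0,"az":0,"gripper":0},{"x":-1.27,"y":-2.4,"z":0,"ax":0,"ay":0,"az":0,"gripper":0},{"x":-1.27,"y":-2.4,"z":0,"ax":0,"ay":0,"az":0,"gripper":0},{"x":-1.27,"y":-2.4,"z":0,"ax":0,"ay":0,"az":0,"gripper":0},{"x":-1.27,"y":-2.4,"z":0,"ax":0,"ay":0,"az":0,"gripper":0},{"x":-1.27,"y":-2.4,"z":0,"ax":0,"ay":0,"az":0,"gripper":0},{"x":-1.47,"y":-2.24,"z":0,"ax":0,"ay":0,"az":0,"gripper":0},{"x":-1.47,"y":-2.24,"z":0,"ax":0,"ay":0,"az":0,"gripper":0},{"x":-1.47,"y":-2.24,"z":0,"ax":0,"ay":0,"az":0,"gripper":0},{"x":-1.47,"y":-2.24,"z":0,"ax":0,"ay":0,"az":0,"gripper":0},{"x":-1.47,"y":-2.24,"z":0,"ax":0,"ay":0,"az":0,"gripper":0}]'
python3 nxt.py -21.5 -1
```

```text
clock: 6.05
tcp_pos: [596.1, -43.2, 56.0]
orientation: [-3.142, -0.0, -0.386]
wrist_force: [0.6, -2.1, 3.9]
opening: 0.004
gripper_force: 1.9
ang -21.45323955260498 radial err 0.10521909069379376 z 55.962359745453355 F [ 0.59915328 -2.11742668  3.94441062]
-16.375 per row of 5: [-1.66809488 -2.10084026]
-11.25 per row of 5: [-1.84909188 -1.94343242]
-6.125 per row of 5: [-2.01530421 -1.7704856 ]
-1.0 per row of 5: [-2.16540291 -1.58338263]
offset from ref a0, tool: [-0.01339314  0.16089903]
```

```bash
python3 -m jog '[{"x":-1.67,"y":-2.1,"z":0,"ax":0,"ay":0,"az":0,"gripper":0},{"x":-1.67,"y":-2.1,"z":0,"ax":0,"ay":0,"az":0,"gripper":0},{"x":-1.67,"y":-2.1,"z":0,"ax":0,"ay":0,"az":0,"gripper":0},{"x":-1.67,"y":-2.1,"z":0,"ax":0,"ay":0,"az":0,"gripper":0},{"x":-1.67,"y":-2.1,"z":0,"ax":0,"ay":0,"az":0,"gripper":0},{"x":-1.85,"y":-1.94,"z":0,"ax":0,"ay":0,"az":0,"gripper":0},{"x":-1.85,"y":-1.94,"z":0,"ax":0,"ay":0,"az":0,"gripper":0},{"x":-1.85,"y":-1.94,"z":0,"ax":0,"ay":0,"az":0,"gripper":0},{"x":-1.85,"y":-1.94,"z":0,"ax":0,"ay":0,"az":0,"gripper":0},{"x":-1.85,"y":-1.94,"z":0,"ax":0,"ay":0,"az":0,"gripper":0},{"x":-2.02,"y":-1.77,"z":0,"ax":0,"ay":0,"az":0,"gripper":0},{"x":-2.02,"y":-1.77,"z":0,"ax":0,"ay":0,"az":0,"gripper":0},{"x":-2.02,"y":-1.77,"z":0,"ax":0,"ay":0,"az":0,"gripper":0},{"x":-2.02,"y":-1.77,"z":0,"ax":0,"ay":0,"az":0,"gripper":0},{"x":-2.02,"y":-1.77,"z":0,"ax":0,"ay":0,"az":0,"gripper":0},{"x":-2.17,"y":-1.58,"z":0,"ax":0,"ay":0,"az":0,"gripper":0},{"x":-2.17,"y":-1.58,"z":0,"ax":0,"ay":0,"az":0,"gripper":0},{"x":-2.17,"y":-1.58,"z":0,"ax":0,"ay":0,"az":0,"gripper":0},{"x":-2.17,"y":-1.58,"z":0,"ax":0,"ay":0,"az":0,"gripper":0},{"x":-2.17,"y":-1.58,"z":0,"ax":0,"ay":0,"az":0,"gripper":0}]'
python3 nxt.py -1 19.5
python3 - <<'E'
from h import *
g=robot.grab_frame("side")["pixels"];a=cv2.imread("pics/side0.png")
G=lambda i:cv2.cvtColor(i,6).astype(np.float32)
for n,(y,x) in dict(corner=(slice(255,310),slice(285,370)),bar=(slice(165,205),slice(195,240))).items():
    print(n,cv2.phaseCorrelate(G(a)[y,x],G(g)[y,x]))
E
```

```text
clock: 7.72
tcp_pos: [574.2, 5.6, 56.0]
orientation: [-3.142, -0.0, -0.386]
wrist_force: [1.3, -2.6, 3.6]
opening: 0.004
gripper_force: 1.9
ang -0.9521407470486932 radial err 0.032367845938495066 z 55.98924940033045 F [ 1.28662689 -2.63726919  3.56459657]
4.125 per row of 5: [-2.29813714 -1.38370371]
9.25 per row of 5: [-2.41255433 -1.17288187]
14.375 per row of 5: [-2.50768162 -0.9526821 ]
19.5 per row of 5: [-2.5827584  -0.72486502]
offset from ref a0, tool: [0.08647597 0.09629053]
corner ((0.007796269230432529, 0.39529438086499624), 0.9975100554360283)
bar ((0.6892451478217865, 0.3032017742588131), 1.0377907827165391)
```

Run:
```python
from h import *
g=robot.grab_frame("side")["pixels"];a=cv2.imread("pics/side0.png")
k=lambda i:cv2.convertScaleAbs(cv2.resize(i[150:310,170:390],None,fx=1.8*2,fy=1.8*2,interpolation=2)[:, :],alpha=1.6)
cv2.imwrite("pics/cmp.png",cv2.resize(np.vstack([k(a),k(g)]),None,fx=.52,fy=.52))
print(cv2.imread("pics/cmp.png").shape)
```

```text
(599, 412, 3)
```

View pics/cmp.png

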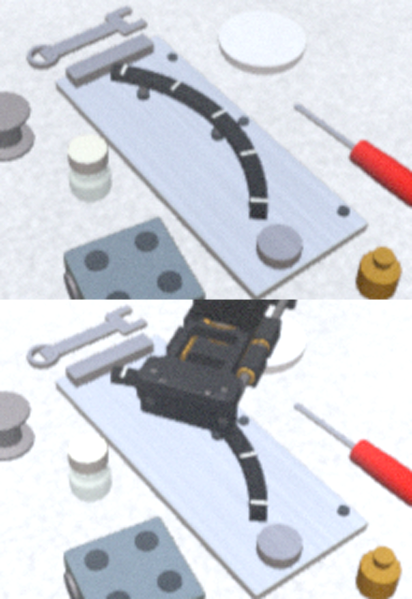

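The before/after side crops agree: the plate corner, bar and bystanders are where they were, and the strip is slightly sunk. I carry on with the stroke.

```bash
python3 -m jog '[{"x":-2.3,"y":-1.38,"z":0,"ax":0,"ay":0,"az":0,"gripper":0},{"x":-2.3,"y":-1.38,"z":0,"ax":0,"ay":0,"az":0,"gripper":0},{"x":-2.3,"y":-1.38,"z":0,"ax":0,"ay":0,"az":0,"gripper":0},{"x":-2.3,"y":-1.38,"z":0,"ax":0,"ay":0,"az":0,"gripper":0},{"x":-2.3,"y":-1.38,"z":0,"ax":0,"ay":0,"az":0,"gripper":0},{"x":-2.41,"y":-1.17,"z":0,"ax":0,"ay":0,"az":0,"gripper":0},{"x":-2.41,"y":-1.17,"z":0,"ax":0,"ay":0,"az":0,"gripper":0},{"x":-2.41,"y":-1.17,"z":0,"ax":0,"ay":0,"az":0,"gripper":0},{"x":-2.41,"y":-1.17,"z":0,"ax":0,"ay":0,"az":0,"gripper":0},{"x":-2.41,"y":-1.17,"z":0,"ax":0,"ay":0,"az":0,"gripper":0},{"x":-2.51,"y":-0.95,"z":0,"ax":0,"ay":0,"az":0,"gripper":0},{"x":-2.51,"y":-0.95,"z":0,"ax":0,"ay":0,"az":0,"gripper":0},{"x":-2.51,"y":-0.95,"z":0,"ax":0,"ay":0,"az":0,"gripper":0},{"x":-2.51,"y":-0.95,"z":0,"ax":0,"ay":0,"az":0,"gripper":0},{"x":-2.51,"y":-0.95,"z":0,"ax":0,"ay":0,"az":0,"gripper":0},{"x":-2.58,"y":-0.72,"z":0,"ax":0,"ay":0,"az":0,"gripper":0},{"x":-2.58,"y":-0.72,"z":0,"ax":0,"ay":0,"az":0,"gripper":0},{"x":-2.58,"y":-0.72,"z":0,"ax":0,"ay":0,"az":0,"gripper":0},{"x":-2.58,"y":-0.72,"z":0,"ax":0,"ay":0,"az":0,"gripper":0},{"x":-2.58,"y":-0.72,"z":0,"ax":0,"ay":0,"az":0,"gripper":0}]'
python3 nxt.py 19.5 40
```

```text
clock: 9.48
tcp_pos: [536.7, 43.5, 56.0]
orientation: [-3.142, -0.0, -0.386]
wrist_force: [2.1, -1.3, 3.2]
opening: 0.005
gripper_force: 1.7
ang 19.546308499635906 radial err -0.08931145300630305 z 55.97368659925878 F [ 2.05709667 -1.34074582  3.21969794]
24.625 per row of 5: [-2.6371784  -0.49128446]
29.75 per row of 5: [-2.67052133 -0.25374417]
34.875 per row of 5: [-2.68251176 -0.01417503]
40.0 per row of 5: [-2.67305381  0.22550744]
offset from ref a0, tool: [ 0.13827953 -0.05953628]
```

```bash
python3 -m jog '[{"x":-2.64,"y":-0.49,"z":0,"ax":0,"ay":0,"az":0,"gripper":0},{"x":-2.64,"y":-0.49,"z":0,"ax":0,"ay":0,"az":0,"gripper":0},{"x":-2.64,"y":-0.49,"z":0,"ax":0,"ay":0,"az":0,"gripper":0},{"x":-2.64,"y":-0.49,"z":0,"ax":0,"ay":0,"az":0,"gripper":0},{"x":-2.64,"y":-0.49,"z":0,"ax":0,"ay":0,"az":0,"gripper":0},{"x":-2.67,"y":-0.25,"z":0,"ax":0,"ay":0,"az":0,"gripper":0},{"x":-2.67,"y":-0.25,"z":0,"ax":0,"ay":0,"az":0,"gripper":0},{"x":-2.67,"y":-0.25,"z":0,"ax":0,"ay":0,"az":0,"gripper":0},{"x":-2.67,"y":-0.25,"z":0,"ax":0,"ay":0,"az":0,"gripper":0},{"x":-2.67,"y":-0.25,"z":0,"ax":0,"ay":0,"az":0,"gripper":0},{"x":-2.68,"y":0,"z":0,"ax":0,"ay":0,"az":0,"gripper":0},{"x":-2.68,"y":0,"z":0,"ax":0,"ay":0,"az":0,"gripper":0},{"x":-2.68,"y":0,"z":0,"ax":0,"ay":0,"az":0,"gripper":0},{"x":-2.68,"y":0,"z":0,"ax":0,"ay":0,"az":0,"gripper":0},{"x":-2.68,"y":0,"z":0,"ax":0,"ay":0,"az":0,"gripper":0},{"x":-2.67,"y":0.22,"z":0,"ax":0,"ay":0,"az":0,"gripper":0},{"x":-2.67,"y":0.22,"z":0,"ax":0,"ay":0,"az":0,"gripper":0},{"x":-2.67,"y":0.22,"z":0,"ax":0,"ay":0,"az":0,"gripper":0},{"x":-2.67,"y":0.22,"z":0,"ax":0,"ay":0,"az":0,"gripper":0},{"x":-2.67,"y":0.22,"z":0,"ax":0,"ay":0,"az":0,"gripper":0}]'
python3 -m jog '[{"x":0,"y":0,"z":0,"ax":0,"ay":0,"az":0,"gripper":0},{"x":0,"y":0,"z":0,"ax":0,"ay":0,"az":0,"gripper":0},{"x":0,"y":0,"z":0,"ax":0,"ay":0,"az":0,"gripper":0},{"x":0,"y":0,"z":0,"ax":0,"ay":0,"az":0,"gripper":0}]'
python3 nxt.py 40 40
python3 - <<'E'
from h import *
f=robot.grab_frame("scene")
cv2.imwrite("pics/end.png",cv2.convertScaleAbs(cv2.resize(f["pixels"][120:330,140:360],None,fx=2.7,fy=2.7,interpolation=2),alpha=1.6))
E
```

```text
clock: 11.15
tcp_pos: [488.2, 65.9, 56.0]
orientation: [-3.142, -0.0, -0.386]
wrist_force: [2.5, -0.7, 3.7]
opening: 0.002
gripper_force: 1.6
clock: 11.48
tcp_pos: [487.8, 65.8, 55.7]
orientation: [3.141, 0.001, -0.386]
wrist_force: [0.6, 2.9, 3.5]
opening: 0.003
gripper_force: 1.9
ang 40.20888826867306 radial err -0.34094135982022067 z 55.729517594368616 F [0.64931739 2.85863996 3.51207627]
40.0 per row of 5: [0. 0.]
40.0 per row of 5: [0. 0.]
40.0 per row of 5: [0. 0.]
40.0 per row of 5: [0. 0.]
offset from ref a0, tool: [ 0.49697366 -0.40944144]
```

View pics/end.png

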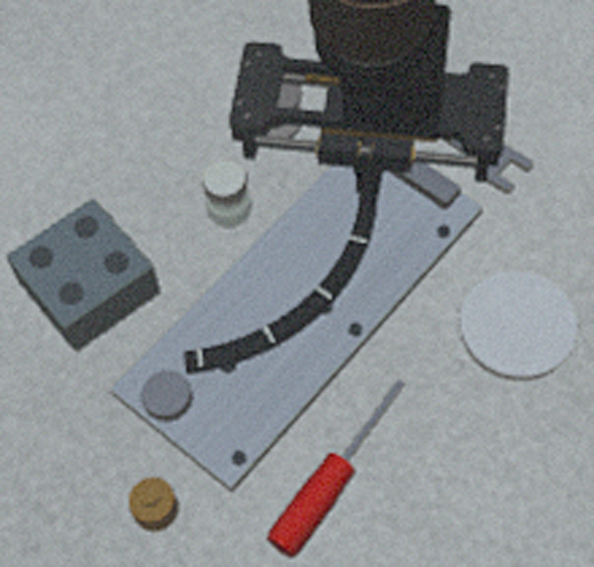

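The plate corners are still at (233,490) and (482,212), as before. All the visible bystanders are unmoved, and the fingertips rest on mark5 (about (368,180)) pressing at 3.5 N. I hand in the job.

```bash
python3 -c "
from rig import robot
print(robot.close_job())"
```

```text
the job is handed in; nothing more can be done
None
```

I stroked the strip from the disc end to the bar end in one continuous pass over all five marks, pressed down about 3 mm (roughly 3–4 N). I handed the job in at about 11.5 s with the fingertips still pressing lightly on mark5; in the final camera image the fixture and all visible bystanders looked unmoved, though the gripper hid the spool and part of the wrench.

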